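Start and close the wing knob of a denture flask clamp

ROBOT

A 7-joint arm with a two-finger parallel gripper is mounted at the origin on the work surface. World frame = base frame: x ahead of the robot, y to its left, z up, the work surface at z = 0. Lengths are in m, angles in rad, forces in N, time in s.
With the tool pointing down it reaches from about 0.425 to 0.825 m from the base axis. Payload 3.6 kg.
Tool frame: the origin (TCP) lies at the very end of the fingers, on their centre line; the grasp point (between the pads) lies 19 mm behind it; z points along the fingers, y is the line along which they close (so a half turn about z gives the same grasp; the last joint's range is limited). The gripper opens to 93 mm and grips with 3 to 60 N. Pads are 15 mm wide; open, the fingers measure 128 mm over their backs; the gripper's body (75 mm by 188 mm) begins 65 mm behind the grasp point.
Start: joints at [-1.171, 0.615, -0.013, 1.423, 0.008, 1.103, -0.04], TCP at [0.268, 0.592, 0.219] pointing down, gripper open.
Joint ranges: [-3.12, 3.12], [-0.3, 2.06], [-1.34, 1.32], [0.26, 2.42], [-1.36, 4.5], [0.01, 1.98], [-2.84, 2.84]. Speed limits (rad/s): [2.79, 2.79, 3.14, 3.14, 3.14, 3.14, 3.14].

INTERFACE

Orientations are given as a unit quaternion [w, x, y, z].
In Python, from workcell import arm, get_image gives the robot as it stands.
- The arm moves only by the tool step_arm, never from a script. Its argument "targets" is text: rows parted by semicolons, each of 5 numbers parted by spaces: the shift along the tool's x, y, z normalised to -1 to 1, where 1 is 200 mm, then the turn about the tool's z normalised to -1 to 1, where 1 is pi rad, then the opening, from 0 (shut) to 1 (fully open). A call has 1 to 12 rows; each row is the pose to reach, as a shift and turn from the pose commanded when the call began, along the tool's axes at that moment, turning the shorter way round; what a row does not reach only later rows make up. A row lasts 1/10 s, in which the tool goes at most 50 mm and 8.59 degrees, less where a joint would pass 70% of its speed; a pose out of reach is approached as far as the arm can. A call with a number of a shift or a turn outside -1 to 1 is refused whole. A call with a gripper value outside its range is refused whole. The fingers move at their own pace and stop on an object; the grip force is fixed at half the most. Time passes only in rows, so rows that repeat a pose let the fingers close. It gives the time, the measured TCP pose, the force, the opening and the grip force at its end, in the units of the state.
- arm.sense(): the state, without advancing time (a new reading comes with each control period).
- get_image(name): name is "scene" or "top" or "wrist"; returns a dict with "pixels" (420x560x3 uint8, red, green, blue), "intrinsics" (3x3 intrinsics, pixels), "distortion" ([k1, k2, p1, p2, k3] as OpenCV has them; the pictures are not rectified), "R" (3x3) and "t" (3): a world point X has camera coordinates R X + t. Camera axes: x right, y down, z forward; pixel columns grow to the right and rows downward; lengths in m; the calibration is good to about 2 mm. A picture is of the moment at which its call begins. There is no depth.
- arm.close_job(): hands the job in; it is judged then, once.
The state is a dict: "time_s": time; "joint_pos": joint angles; "joint_velocities": joint speeds; "joint_efforts": joint torques, N m; "tool_pos": TCP position; "ee_rot": TCP orientation; "wrist_force": force on the tool from outside, world axes, zero at the start; "torque": the same for the moment, N m; "gripper_width": finger opening in m; "grasp_force": force on a finger pad.
Only numpy, scipy, OpenCV 4.12 (cv2) and the standard library are available. Lean on these libraries where they do the work, as an engineer would, in place of code of your own. Each camera call takes 0.05 s, during which the arm holds its last target. There are 200 camera calls.

TASK

Close the denture flask clamp: its wing knob is only standing loose on the threaded post. Without lifting the knob or forcing it, first turn it gently backwards (anticlockwise from above) until the thread clicks and the knob drops, then turn it forwards (clockwise) until it comes up gently against its stop and has drawn the clamp bar down over the flasks. Let go of it and leave the other things on the bench where they are.

Things in the scene. Friction and masses are not known exactly. Their poses are not given: they have to be found in the camera images.
- clamp: Flask clamp fixed to the bench: grey base plate 110 x 250 x 12 mm, a brass denture flask (72 x 62 mm, top 53.5 mm high) at each end, the threaded post in its centre, and over both flasks an aluminium clamp bar 64 x 220 x 10 mm on springs, its top 67 mm above the bench. Origin: centre of the base's underside, on the bench and on the post's vertical axis; y runs along the 250 mm side, z up.
- post: Steel post fixed upright through the clamp bar, with a coarse right-hand three-start thread 46 mm across, top 89 mm above the bench, all under the knob. Origin on its axis at bench height, z up. Its yaw does not tell where the thread starts. More than 50 N on it damages it: about 0.5 N m of turning, or holding the knob up as it sinks. Turned forwards before the click, it meets a wall.
- knob: Wing knob, about 0.2 kg: round black cap 61 mm across its ribs, 32 mm high; on top an upright aluminium wing, 56 mm long along the knob's x, 14 mm wide along y, from 32 to 61 mm above the underside. Origin: centre of the underside, on its axis, z up. Underside 76.5 mm above the bench at the start, 67 mm after the click, about 64 mm when home. Some 1.5 mm of play sideways.
- wing (a point): Centre of the top edge of the knob's wing, 61 mm above the knob's underside; axes as the knob's.
- cast: Loose plaster dental cast, 60 x 64 x 32 mm, bystander. Origin: centre of the underside.
- bowl: Loose dark rubber mixing bowl, 100 mm across, 60 mm high, bystander. Origin: centre of the underside.
- wax_knife: Loose plaster spatula with a wooden handle and broad steel blade, 170 mm long, lying flat, bystander. Origin near its middle, on the bench.
- jar: Loose amber glass jar with a white cap, 52 mm across, 70 mm high, bystander. Origin: centre of the underside.
- seat (a point): Point on the post's axis at the top of the raised clamp bar, 67 mm above the bench: where the knob lands. Turned back (anticlockwise) the knob slides level 20 to 75 degrees, then drops 9.5 mm by its own weight (the click); 15 to 20 degrees further a wall stops it. Forwards it goes free, then sinks 5 mm per quarter turn, 3 mm in all, against 5 N of springs; hard stop 70 to 105 degrees on.
There are look-alikes about, which are no part of the job. Several things have the shape of the knob; the one meant has the colours described above.

How it is judged:
By the outcome, as a careful person would: the job done as asked, in the order asked, and still so for the second after the job is handed in, with the robot touching nothing.
It also fails if it takes over 72 s, if anything falls off the work surface, if the arm or the gripper's body presses on something with over 40 N, if the wrist force passes 120 N, or if a joint passes its speed limit or range.

## Working session

There is one attempt and no reset: what is moved stays moved. The work goes in short steps, Python scripts to look and compute and a tool call to move; the robot and the scene stay as the last step left them, time stands still between calls to the robot, and variables do not carry over. Pictures are saved under pics/ and viewed, at most 10 in all, crops included, and the job is handed in when it is done.

Besides the shell and the picture viewer there is one more tool, called after "Call:" by a JSON object that holds its "api" and its "payload", one argument or row to a line. step_arm: Moves the arm, as the interface text tells. Its arguments: {"type":"object","properties":{"targets":{"type":"string"}},"required":["targets"]}

```bash
mkdir -p pics; python3 - <<'E'
from workcell import arm,get_image
import cv2,numpy as np
for n in("top","scene"):
    d=get_image(n);cv2.imwrite(f"pics/{n}0.png",d["pixels"][:,:,::-1]);print(n,d["intrinsics"],d["distortion"],d["R"],d["t"])
s=arm.sense();print({k:np.round(v,3) for k,v in s.items()})
E
```

```text
top [[388.47829727   0.         276.94050113]
 [  0.         388.47829727 216.68753088]
 [  0.           0.           1.        ]] [-0.07972778  0.          0.          0.          0.        ] [[ 0.01448678 -0.99973956  0.01763358]
 [-0.99189575 -0.01659492 -0.125966  ]
 [ 0.12622583 -0.01566583 -0.99187783]] [0.05814059 0.55670376 0.82123276]
scene [[516.99123017   0.         280.11096074]
 [  0.         516.99123017 202.94412437]
 [  0.           0.           1.        ]] [0.00208588 0.         0.         0.         0.        ] [[-0.18446481  0.98283403  0.00316128]
 [ 0.53297503  0.10273373 -0.83987106]
 [-0.82577863 -0.15324177 -0.54277676]] [ 0.01873396 -0.22332268  1.66606366]
{'time_s': np.float64(0.1), 'joint_pos': array([-1.171,  0.616, -0.013,  1.425,  0.008,  1.103, -0.04 ]), 'joint_velocities': array([ 0.   , -0.003,  0.002, -0.003,  0.   , -0.   ,  0.   ]), 'joint_efforts': array([ 1.0000e-03, -4.6004e+01,  2.1000e-01, -1.6624e+01, -6.1000e-02,
        1.7000e-02,  0.0000e+00]), 'tool_pos': array([0.268, 0.591, 0.218]), 'ee_rot': array([-0.   ,  0.211,  0.977, -0.001]), 'wrist_force': array([ 0.515, -0.072, -0.038]), 'torque': array([-0.01 ,  0.044, -0.017]), 'grasp_force': np.float64(0.0), 'gripper_width': np.float64(0.093)}
```

View pics/top0.png

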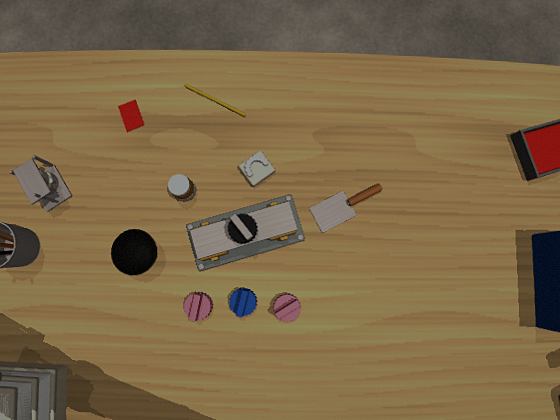

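View pics/scene0.png

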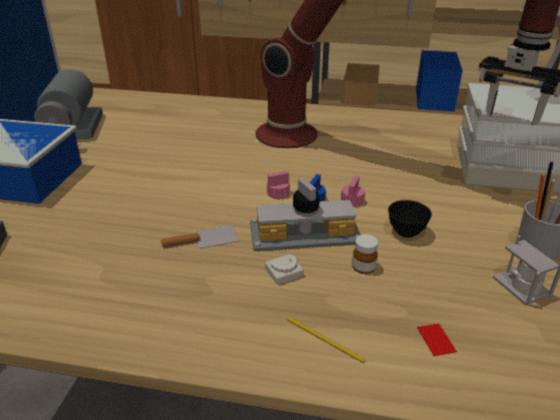

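The top view shows the clamp at about (245,232). The black cap with its aluminium wing is at (242,228), and the wing runs from (231,217) to (253,239). The pink and blue knobs are look-alikes.

```bash
cat >h.py <<'E'
import cv2,numpy as np
from workcell import arm,get_image
def ray(d,uv,z):
    p=cv2.undistortPoints(np.float32(uv).reshape(-1,1,2),d["intrinsics"],np.array(d["distortion"]))[:,0]
    D=np.c_[p,np.ones(len(p))]@d["R"]; C=-d["R"].T@d["t"]
    return C+D*((z-C[2])/D[:,2])[:,None]
def proj(d,X):
    return cv2.projectPoints(np.float64(X).reshape(-1,1,3),cv2.Rodrigues(d["R"])[0],d["t"],d["intrinsics"],np.array(d["distortion"]))[0][:,0]
E
python3 - <<'E'
from h import *
d=get_image("top");im=d["pixels"]
x0,y0,x1,y1=220,208,266,250
c=im[y0:y1,x0:x1]; g=c.max(2)
dark=(g<60).astype(np.uint8)
n,l,s,ce=cv2.connectedComponentsWithStats(dark);print(s,ce)
# cap hull from dark pixels
big=np.isin(l,[i for i in range(1,n) if s[i,4]>60])
ys,xs=np.nonzero(big);h=cv2.convexHull(np.c_[xs,ys].astype(np.int32))
(cx,cy),r=cv2.minEnclosingCircle(h);print("cap px",cx+x0,cy+y0,r, "xy@.1085",ray(d,[[cx+x0,cy+y0]],.1085))
m=np.zeros_like(dark);cv2.fillConvexPoly(m,h,1)
w=((g>90)&(m>0)).astype(np.uint8)
n,l,s,ce=cv2.connectedComponentsWithStats(w);i=1+s[1:,4].argmax();ys,xs=np.nonzero(l==i)
P=ray(d,np.c_[xs+x0,ys+y0],.1375)[:,:2]
(c0,sz,a)=cv2.minAreaRect((P*1000).astype(np.float32));u,_,v=np.linalg.svd(P-P.mean(0),full_matrices=False);print("wing",c0,sz,a,P.mean(0),np.degrees(np.arctan2(v[0,1],v[0,0])))
cv2.imwrite("pics/c.png",cv2.resize(im[180:280,170:320][:,:,::-1],(780,520),interpolation=cv2.INTER_CUBIC))
E
```

```text
[[   0    0   46   42 1430]
 [   7    5   31   31  495]
 [   1   11    5    2    6]
 [  18   39    1    1    1]] [[22.71118881 20.49300699]
 [22.13737374 20.59393939]
 [ 2.83333333 11.33333333]
 [18.         39.        ]]
cap px 241.2727279663086 227.2727279663086 16.19110870361328 xy@.1085 [[0.52377048 0.13911996 0.1085    ]]
wing (522.91162109375, 137.9593505859375) (54.88505554199219, 13.185338973999023) 39.23904800415039 [0.5226273  0.13775684] -139.8100851298322
```

View pics/c.png

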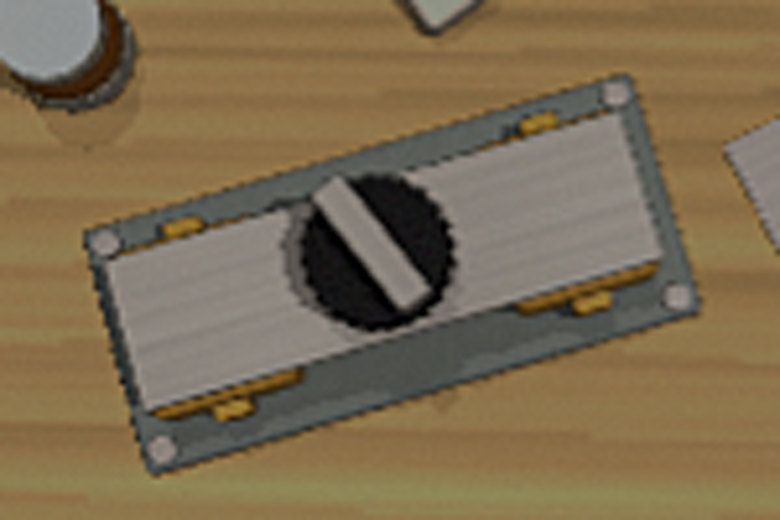

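The crop confirms the black cap and the aluminium wing, tilted to about 40° in the world frame, with its centre near (0.523, 0.138). I'll move above it and refine that with the wrist camera.

Call:
{"api": "step_arm", "payload": {
  "targets": "-0.25 -0.19 -0.1 0 1;-0.5 -0.38 -0.15 0 1;-0.75 -0.57 -0.15 0 1;-1 -0.75 -0.15 0 1;-1 -0.75 -0.15 0 1;-1 -0.75 -0.15 0 1;-1 -0.75 -0.15 0 1"
}}

```text
time_s: 0.85
tool_pos: [0.3897, 0.3711, 0.2487]
ee_rot: [0.0, 0.213, 0.977, -0.0]
wrist_force: [-0.3, 0.9, 0.5]
gripper_width: 0.0929
grasp_force: 0.0
```

Call:
{"api": "step_arm", "payload": {
  "targets": "-0.2 -0.15 0 0.04 0.6;-0.4 -0.3 0 0.08 0.6;-0.6 -0.45 0 0.12 0.6;-0.8 -0.6 0 0.16 0.6;-1 -0.75 0 0.2 0.6;-1 -0.75 0 0.24 0.6;-1 -0.75 0 0.28 0.6;-1 -0.75 0 0.32 0.6;-1 -0.75 0 0.36 0.6;-1 -0.75 0 0.4 0.6;-1 -0.75 0 0.44 0.6;-1 -0.75 0 0.48 0.6"
}}

```text
time_s: 2.05
tool_pos: [0.5083, 0.1565, 0.2481]
ee_rot: [-0.001, 0.823, 0.568, -0.0]
wrist_force: [-0.8, -1.0, 0.9]
gripper_width: 0.0561
grasp_force: 0.0
```

Call:
{"api": "step_arm", "payload": {
  "targets": "0 0 0 0.04 0.6;0 0 0 0.08 0.6;0 0 0 0.12 0.6;0 0 0 0.16 0.6;0 0 0 0.16 0.6;0 0 0 0.16 0.6"
}}

```text
time_s: 2.65
tool_pos: [0.5084, 0.1555, 0.2482]
ee_rot: [-0.0, 0.937, 0.348, -0.0]
wrist_force: [-0.3, 0.2, 0.0]
gripper_width: 0.0557
grasp_force: 0.0
```

```bash
cat >w.py <<'E'
from h import *
from scipy.spatial.transform import Rotation as Ro
import sys
zt=float(sys.argv[2])   # wing top height
d=get_image("wrist");cv2.imwrite(f"pics/{sys.argv[1]}.png",d["pixels"][:,:,::-1])
s=arm.sense();q=s["ee_rot"];R=Ro.from_quat([q[1],q[2],q[3],q[0]]).as_matrix()
print("t",s["time_s"],"tcp",s["tool_pos"].round(4),"yaw y",np.degrees(np.arctan2(R[1,1],R[0,1])).round(2),"tilt",R[:,2].round(4),"j",np.round(s["joint_pos"],2),"w",s["gripper_width"],s["wrist_force"].round(1),s["torque"].round(3))
print("tcp px",proj(d,s["tool_pos"]),"wing guess px",proj(d,[.523,.138,zt]))
E
python3 w.py w1 .1375
```

```text
t 2.7 tcp [0.5085 0.155  0.2483] yaw y -49.32 tilt [-6.e-04  2.e-04 -1.e+00] j [-0.72  0.44  0.57  1.73 -0.27  1.04 -0.91] w 0.05601514276275277 [ 0.1 -0.2  0.1] [-0.007  0.123  0.023]
tcp px [[279.78865629 249.18043931]] wing guess px [[302.24848203 206.33792072]]
```

View pics/w1.png

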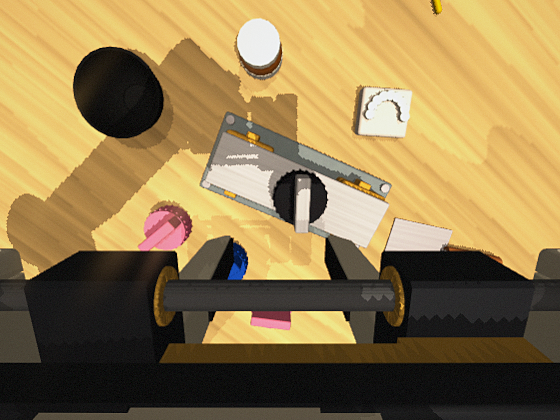

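The wrist view shows the wing upright at about (302,172) to (303,232) on the black cap, between the fingers but ahead of the tool. I'll measure it here.

```bash
cat >m.py <<'E'
from h import *
import sys
def wing(d,box,zt,thr=110,save=None):
    x0,y0,x1,y1=box
    c=cv2.cvtColor(d["pixels"],cv2.COLOR_RGB2GRAY)[y0:y1,x0:x1]
    m=(c>thr).astype(np.uint8);n,l,s,ce=cv2.connectedComponentsWithStats(m)
    k=1+s[1:,4].argmax();ys,xs=np.nonzero(l==k)
    return np.c_[xs+x0,ys+y0],c
E
python3 - <<'E'
from m import *
d=get_image("wrist");c=cv2.cvtColor(d["pixels"],cv2.COLOR_RGB2GRAY)
for y in range(168,238,4): print(y,c[y,272:334:2])
E
```

```text
168 [141 150 147 146 146 151 146 146 147 148 152 147 150 120 126 155 150 142
 112  81  94  93  94  92  96  93  91 121 112 166 168]
172 [217 141 143 138 142 143 155  51  96   2   2   9   1   7   5   7   2   3
  30 118  92 178 185 108  76  93  93  98  94  95  95]
176 [144 153 145 148  78  33   0  13  16  13  22  25  75  81  79  80  79  81
  47  15  19   6 149 234 234 229 221 159  80  89  95]
180 [151 146 122  62  10  15  20  20  21  12  19  31 100 146 146 147 143 140
 150  65  17  20  18   9  56 239 230 228 227 231 229]
184 [147 121  47  13  30  32  35  31  27  16  15  45 108 143 145 143 142 138
 147  64  27  15  18  24  36   0 192 226 222 223 228]
188 [141   1  12  34  34  37  31  35  31  15   9  50 113 147 130 159 191 191
 158  89  35  32  38  32  35  29 134 238 227 223 221]
192 [122  12  34  27  30  35  35  32  34   4  10  52 107 238 229 228 225 227
 233  57  37  35  38  32  32  32  34  23 222 223 226]
196 [ 46  18  32  29  30  30  30  31  35  15  13  57 145 235 227 226 223 226
 232  40  35  37  34  32  31  33  35  96 233 222 222]
200 [202  14  33  32  27  33  32  31  25   4   8  51
[... 557 characters left out ...]
  32  31  32  19 202 227 220 221 221 222 224]
220 [189 185 191 191 186 148  66  19  26  22   8  46 204 205 199 210 194 211
  98  30  25  58 210 204 197 222 216 216 217 223 226]
224 [180 190 188 187 188 186 185 187 190 163  88  55 197 204 197 198 198 206
 113 202 207 199 195 197 199 194 206 224 226 221 218]
228 [174 172 170 184 188 188 191 189 186 187 192  88 195 200 193 196 199 205
 134 134 138 159 121 155 187 207 199 214 217 222 221]
232 [180 176 177 172 170 184 189 185 187 189 188 174 162 161 159 170 175 179
 182 162 120 139 155 154 159 159 151 131 156 226 233]
236 [184 180 178 178 176 176 170 175 183 203 187 188 191 188 185 183 183 182
 183 183 200 202 199 183 178 141 153 164  91  83  86]
```

```bash
python3 - <<'E'
from m import *
d=get_image("wrist")
P=ray(d,[[303,175.5],[301.8,231],[295.6,200],[309.4,200]],.1375);print(P.round(4),np.linalg.norm(P[0]-P[1]),np.linalg.norm(P[2]-P[3]))
v=P[0]-P[1];print("mid",((P[0]+P[1])/2).round(4),"ang",np.degrees(np.arctan2(v[1],v[0])),"cam",(-d["R"].T@d["t"]).round(3),d["R"][2].round(3))
E
```

```text
[[0.5462 0.1566 0.1375]
 [0.5039 0.1205 0.1375]
 [0.5237 0.1461 0.1375]
 [0.5324 0.1359 0.1375]] 0.055641442013467 0.01343672711266723
mid [0.5251 0.1385 0.1375] ang 40.51581225033688 cam [0.559 0.198 0.414] [-0.186 -0.159 -0.97 ]
```

Call:
{"api": "step_arm", "payload": {
  "targets": "0 0.06 0.1 0 0.4;0 0.114 0.2 0 0.4;0 0.114 0.3 0 0.3;0 0.114 0.4 0 0.3;0 0.114 0.44 0 0.3;0 0.114 0.44 0 0.3;0 0.114 0.44 0 0.3"
}}

```text
time_s: 3.5
tool_pos: [0.5242, 0.1362, 0.1614]
ee_rot: [0.0, 0.938, 0.345, 0.001]
wrist_force: [0.9, -0.4, 0.8]
gripper_width: 0.0279
grasp_force: 0.0
```

```bash
python3 w.py w2 .1375
```

```text
t 3.55 tcp [0.5244 0.1363 0.1616] yaw y -49.58 tilt [ 1.9e-03  5.0e-04 -1.0e+00] j [-0.63  0.56  0.52  1.82 -0.36  0.85 -0.81] w 0.0279418449304477 [ 0.6 -0.6  0.4] [-0.028  0.136  0.04 ]
tcp px [[279.28587168 248.64452008]] wing guess px [[275.93830001 235.3968736 ]]
```

View pics/w2.png

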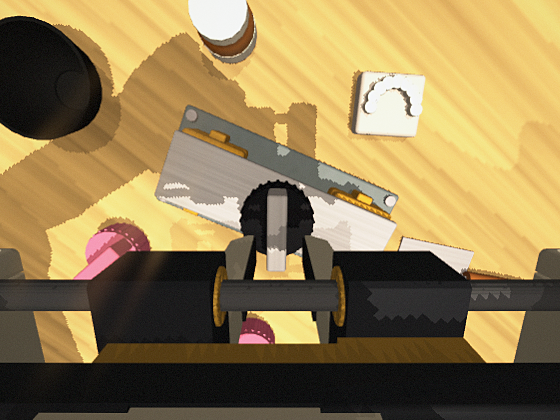

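The wing now spans columns 268–287 and rows 188–271, nearly centred between the finger tips (centre column about 279). I'll compute the fine offset.

```bash
cat >f.py <<'E'
from m import *
from scipy.spatial.transform import Rotation as Ro
z=float(__import__('sys').argv[1])
d=get_image("wrist");c=cv2.cvtColor(d["pixels"],cv2.COLOR_RGB2GRAY)
for y in (195,200,205,210,215,220): print(y,c[y,256:300])
print("col",c[180:280:2,277])
E
python3 f.py .1375; python3 - <<'E'
from m import *
s=arm.sense();print(s["tool_pos"].round(4),s["torque"].round(3))
E
```

```text
195 [ 21   9  18  20  18  21  16  23  15  18   7  60  82 103 103 104 103  91
  95  96  96  85  92 100  99  93  82  92  95  88  79  32  14  17  25  18
  14  18  21  19  20  18  16  13]
200 [ 15  15  20  14  15  18  22  19  14  13  27 119 142 153 157 159 154 156
 151 154 157 157 152 145 150 152 151 155 156 148 139  60  13  19  23  22
  18  12  18  17  22  14  18  20]
205 [ 26  38  35  29  21  21  22  14  15   9  25 119 142 152 155 156 155 155
 156 154 152 154 154 144 149 148 151 157 156 144 128  54   6  15  18  18
  15  19  19  19  24  18  18  21]
210 [ 15  23  33  27  16  20  14  18  21   0  23 120 140 156 158 155 154 156
 156 152 153 152 149 145 146 150 150 154 157 144 121  46  16  22  16  16
  14  17  25  13  17  19  23  13]
215 [ 20  18  13  17  18  18  17  14  16   0  26 120 144 153 154 155 155 156
 153 149 152 152 150 147 144 150 152 151 154 144 105  38   9   9  17  18
  17  15  16  19  14  19  13  20]
220 [ 34  25  29  14  14  18  16  10  13  12  27 118 140 151 160 151 151 154
 153 150 154 148 149 146 145 144 152 154 151 143  89  25  10  12  15  20
  15  14  18  20  15  15  17  20]
col [  8   2  18   4  52  88  88  85 125 150 157 152 150 149 154 152 153 153
 151 152 148 152 153 152 151 152 148 138 115 115 115 116 116 111 153 226
 209 209 211 204 206 206 209 203 206 197 184 190 186 225]
[0.5244 0.1363 0.1617] [-0.124  0.18   0.007]
```

```bash
python3 - <<'E'
from m import *
from scipy.spatial.transform import Rotation as Ro
d=get_image("wrist");s=arm.sense();q=s["ee_rot"];R=Ro.from_quat([q[1],q[2],q[3],q[0]]).as_matrix()
P=ray(d,[[277,196],[277,271],[266.8,200],[287,200],[266.8,220],[286.2,220]],.1375)
print(((P-s["tool_pos"])@R*1000).round(2))
E
```

```text
[[ 27.77  -1.28  24.25]
 [-26.63  -1.38  24.14]
 [ 25.05  -8.1   24.24]
 [ 25.04   5.4   24.25]
 [ 11.14  -8.25  24.21]
 [ 11.13   4.94  24.22]]
```

Call:
{"api": "step_arm", "payload": {
  "targets": "0.003 -0.0075 0 0.006 0.26;0.003 -0.0075 0.03 0.006 0.26;0.003 -0.0075 0.07 0.006 0.26;0.003 -0.0075 0.11 0.006 0.26;0.003 -0.0075 0.15 0.006 0.26;0.003 -0.0075 0.19 0.006 0.26;0.003 -0.0075 0.23 0.006 0.26;0.003 -0.0075 0.24 0.006 0.26;0.003 -0.0075 0.24 0.006 0.26"
}}

```text
time_s: 4.55
tool_pos: [0.5229, 0.1376, 0.1122]
ee_rot: [0.0, 0.942, 0.336, -0.0]
wrist_force: [0.7, 0.1, 0.6]
gripper_width: 0.0244
grasp_force: 0.0
```

```bash
python3 w.py w3 .1375
```

```text
t 4.6 tcp [0.5232 0.1376 0.1126] yaw y -50.68 tilt [-0.e+00 -1.e-04 -1.e+00] j [-0.61  0.62  0.48  1.87 -0.41  0.74 -0.78] w 0.02407740865200117 [ 0.3  0.5 -0.1] [-0.025  0.092 -0.002]
tcp px [[279.33336219 248.55999339]] wing guess px [[278.63900328 266.35544232]]
```

View pics/w3.png

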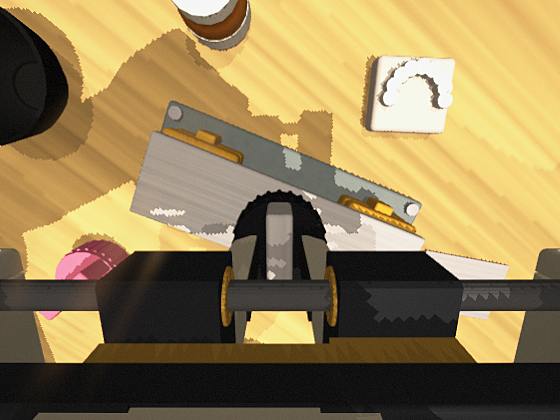

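The fingers straddle the wing, which sits centred at about column 279, and nothing is in contact. Next I'll narrow to a loose slot and turn gently anticlockwise (negative about tool z).

Call:
{"api": "step_arm", "payload": {
  "targets": "0 0 0 0 0.18;0 0 0 0 0.18;0 0 0 0 0.18;0 0 0 0 0.18;0 0 0 -0.015 0.18;0 0 0 -0.03 0.18;0 0 0 -0.045 0.18;0 0 0 -0.06 0.18;0 0 0 -0.075 0.18;0 0 0 -0.09 0.18;0 0 0 -0.09 0.18"
}}

```text
time_s: 5.7
tool_pos: [0.5231, 0.1377, 0.1127]
ee_rot: [-0.0, 0.885, 0.466, 0.0]
wrist_force: [-0.2, 0.2, -0.3]
gripper_width: 0.0168
grasp_force: 0.1
```

```bash
cat >k.py <<'E'
from h import *
from scipy.spatial.transform import Rotation as Ro
import sys
d=get_image("scene");n=sys.argv[1]
cv2.imwrite(f"pics/{n}.png",cv2.resize(d["pixels"][150:260,240:370,::-1],(780,660)[:2],interpolation=cv2.INTER_CUBIC)[:600])
c=cv2.cvtColor(d["pixels"],cv2.COLOR_RGB2GRAY)
s=arm.sense();q=s["ee_rot"];R=Ro.from_quat([q[1],q[2],q[3],q[0]]).as_matrix()
print("t",s["time_s"],"tcp",s["tool_pos"].round(4),"yaw",np.degrees(np.arctan2(R[1,1],R[0,1])).round(2),"j7",s["joint_pos"][6].round(2),"w",s["gripper_width"].round(4),s["wrist_force"].round(1),s["torque"].round(3))
np.save(f"pics/{n}.npy",c)
u,v=proj(d,[.524,.138,.10])[0].round().astype(int)
if len(sys.argv)>2: # vertical shift of black cap vs reference image
    r=np.load(f"pics/{sys.argv[2]}.npy")
    ys,xs=v-12,u-10
    # lower cap edge: profile down columns
    for nm,a in(("ref",r),("now",c)): print(nm,a[v-14:v+26,u-5:u+6].mean(1).round().astype(int))
    # wide dark count per row
    for nm,a in(("ref",r),("now",c)): print(nm,(a[v-14:v+26,u-18:u+19]<50).sum(1))
E
python3 k.py s1
```

```text
Traceback (most recent call last):
  File "k.py", line 8, in <module>
    print("t",s["time_s"],"tcp",s["tool_pos"].round(4),"yaw",np.degrees(np.arctan2(R[1,1],R[0,1])).round(2),"j7",s["joint_pos"][6].round(2),"w",s["gripper_width"].round(4),s["wrist_force"].round(1),s["torque"].round(3))
                                                                                                                                                ^^^^^^^^^^^^^^^^^^^^^^^^
AttributeError: 'float' object has no attribute 'round'
```

View pics/s1.png

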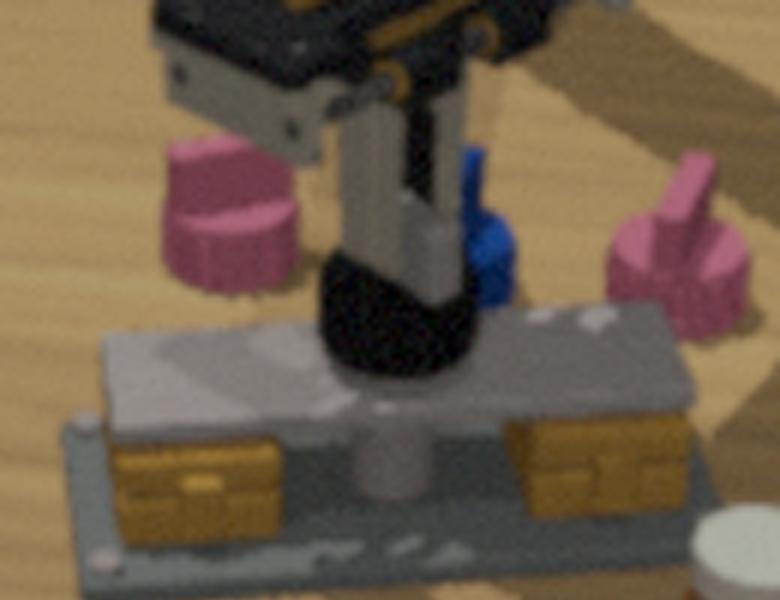

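The scene crop shows the fingers around the wing. The cap's lower edge is at crop y≈375 (row about 212), and there's still a gap to the bar. I'll fix the script and track that edge numerically.

```bash
sed -i 's/s\["gripper_width"\].round(4)/round(s["gripper_width"],4)/' k.py; cat >>k.py <<'E'
P=c[195:225,u-6:u+7].astype(float).mean(1); print(u,v,P.round().astype(int))
X=proj(d,[[.524,.138,.0765],[.524,.138,.067]]);print(X.round(1))
E
python3 k.py s1
```

```text
t 5.8 tcp [0.5232 0.1376 0.1127] yaw -34.53 j7 -0.57 w 0.0168 [-0.  -0.2  0.8] [-0.042  0.066  0.024]
306 197 [ 60  53  42  36  27  21  13  15  10  11   9   9  10   9  11  12  13  32
  61  74  79  89 104 103  91  86  80  76  76  76]
[[305.7 205.5]
 [305.6 209. ]]
```

Call:
{"api": "step_arm", "payload": {
  "targets": "0 0 0 -0.015 0.18;0 0 0 -0.03 0.18;0 0 0 -0.045 0.18;0 0 0 -0.045 0.18"
}}

```text
time_s: 6.2
tool_pos: [0.5232, 0.1377, 0.1127]
ee_rot: [-0.0, 0.85, 0.527, 0.0]
wrist_force: [-0.4, -0.2, 1.2]
gripper_width: 0.0167
grasp_force: 0.2
```

```bash
python3 k.py s2
```

```text
t 6.25 tcp [0.5232 0.1377 0.1127] yaw -26.46 j7 -0.46 w 0.0169 [-0.9  0.3  0.6] [-0.068  0.105  0.007]
306 197 [ 61  48  36  29  20  16  11   9  10   9  12  11   9   7  11  12  14  32
  59  75  80  92 102  98  90  85  80  77  75  74]
[[305.7 205.5]
 [305.6 209. ]]
```

Call:
{"api": "step_arm", "payload": {
  "targets": "0 0 0 -0.015 0.18;0 0 0 -0.03 0.18;0 0 0 -0.045 0.18;0 0 0 -0.045 0.18"
}}

```text
time_s: 6.65
tool_pos: [0.5232, 0.1377, 0.1127]
ee_rot: [-0.0, 0.811, 0.585, 0.0]
wrist_force: [-0.2, 0.1, 1.1]
gripper_width: 0.0166
grasp_force: 0.2
```

```bash
python3 k.py s3
```

```text
t 6.7 tcp [0.5232 0.1377 0.1127] yaw -18.38 j7 -0.35 w 0.0168 [-0.3  0.7  0.9] [-0.026  0.151  0.059]
306 197 [ 60  43  31  19  13  11  10  12  11   8   8  11  11  11   9  12  15  32
  61  74  76  87 100  98  90  83  80  76  74  75]
[[305.7 205.5]
 [305.6 209. ]]
```

Call:
{"api": "step_arm", "payload": {
  "targets": "0 0 0 -0.015 0.18;0 0 0 -0.03 0.18;0 0 0 -0.04 0.18;0 0 0 -0.04 0.18"
}}

```text
time_s: 7.1
tool_pos: [0.5231, 0.1377, 0.1127]
ee_rot: [-0.0, 0.772, 0.635, 0.0]
wrist_force: [-0.2, 0.6, -0.1]
gripper_width: 0.0164
grasp_force: 0.5
```

```bash
python3 k.py s4
```

```text
t 7.15 tcp [0.5231 0.1377 0.1127] yaw -11.14 j7 -0.26 w 0.0166 [1.2 0.3 1.2] [-0.06   0.042 -0.031]
306 197 [61 43 27 18  8  8  9 11 12  9  8  9  9 11  8 10 10 31 60 74 78 86 98 96
 87 82 79 76 75 74]
[[305.7 205.5]
 [305.6 209. ]]
```

Call:
{"api": "step_arm", "payload": {
  "targets": "0 0 0 -0.015 0.18;0 0 0 -0.03 0.18;0 0 0 -0.04 0.18;0 0 0 -0.04 0.18"
}}

```text
time_s: 7.55
tool_pos: [0.5231, 0.1377, 0.1127]
ee_rot: [-0.0, 0.731, 0.683, 0.0]
wrist_force: [-0.2, 0.2, 0.7]
gripper_width: 0.0169
grasp_force: 0.5
```

```bash
python3 k.py s5
```

```text
t 7.6 tcp [0.5231 0.1377 0.1127] yaw -3.93 j7 -0.16 w 0.0166 [-0.1  0.1  0.4] [-0.078  0.036  0.013]
306 197 [63 40 23 13 13 11 10 12 11 10  9 15  7  9  8 12 13 35 61 73 76 83 95 94
 85 81 77 76 75 76]
[[305.7 205.5]
 [305.6 209. ]]
```

Call:
{"api": "step_arm", "payload": {
  "targets": "0 0 0 -0.015 0.18;0 0 0 -0.03 0.18;0 0 0 -0.04 0.18;0 0 0 -0.04 0.18"
}}

```text
time_s: 8.0
tool_pos: [0.5231, 0.1377, 0.1127]
ee_rot: [-0.0, 0.686, 0.727, 0.0]
wrist_force: [0.7, -0.3, 0.8]
gripper_width: 0.0168
grasp_force: 0.5
```

```bash
python3 k.py s6
```

```text
t 8.05 tcp [0.5231 0.1377 0.1127] yaw 3.27 j7 -0.07 w 0.0168 [0.1 0.9 0.2] [-0.033  0.011 -0.066]
306 197 [62 38 20  9 10 13 11 12  9 11  8  9  8 10  9  8 16 34 62 74 76 83 96 94
 86 81 78 75 75 74]
[[305.7 205.5]
 [305.6 209. ]]
```

Call:
{"api": "step_arm", "payload": {
  "targets": "0 0 0 -0.015 0.18;0 0 0 -0.03 0.18;0 0 0 -0.04 0.18;0 0 0 -0.04 0.18"
}}

```text
time_s: 8.45
tool_pos: [0.5231, 0.1377, 0.1126]
ee_rot: [-0.0, 0.639, 0.769, 0.0]
wrist_force: [-1.1, -0.6, 0.9]
gripper_width: 0.0169
grasp_force: 0.6
```

```bash
python3 k.py s7
```

```text
t 8.5 tcp [0.5231 0.1377 0.1126] yaw 10.47 j7 0.03 w 0.0162 [-0.5  0.1  0.8] [-0.087  0.013  0.055]
306 197 [62 36 19 12 12 13 11  9  7  7  8  9 11  8 12  9 15 35 61 71 74 81 95 94
 84 82 78 75 75 74]
[[305.7 205.5]
 [305.6 209. ]]
```

Call:
{"api": "step_arm", "payload": {
  "targets": "0 0 0 -0.015 0.18;0 0 0 -0.03 0.18;0 0 0 -0.04 0.18;0 0 0 -0.04 0.18"
}}

```text
time_s: 8.9
tool_pos: [0.5231, 0.1375, 0.1126]
ee_rot: [-0.0, 0.59, 0.807, -0.0]
wrist_force: [-0.2, -0.0, -0.2]
gripper_width: 0.0164
grasp_force: 0.0
```

```bash
python3 k.py s8
```

```text
t 8.95 tcp [0.523  0.1376 0.1126] yaw 17.67 j7 0.12 w 0.0169 [-0.9  0.   0.5] [-0.071 -0.03   0.02 ]
306 197 [78 80 81 80 59 25 13 14 15 14 10 10  9  8  8  9 12 10 10 11 20 59 91 94
 85 81 77 75 74 74]
[[305.7 205.5]
 [305.6 209. ]]
```

View pics/s8.png

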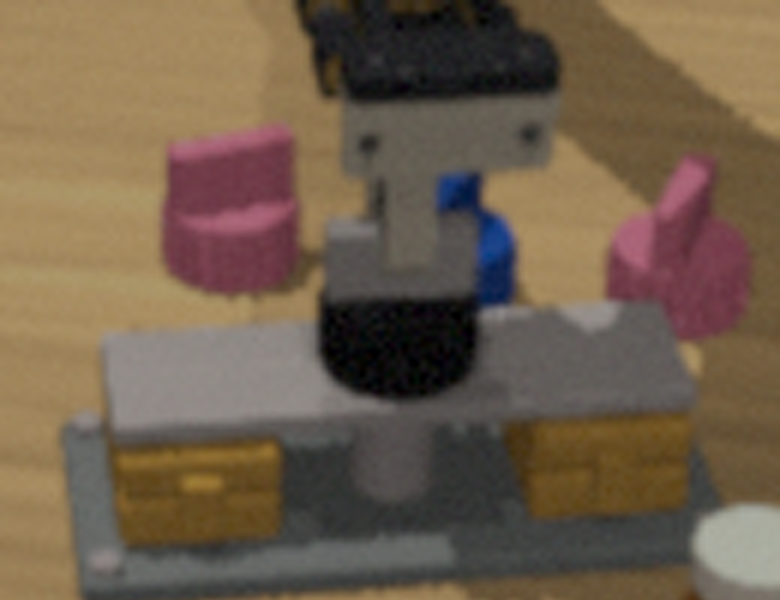

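The knob has dropped: its edge is 3.5 px lower, the cap sits on the bar and the fingers are still loosely around the wing. Next I'll lower the fingers slightly and turn forwards (clockwise, positive).

Call:
{"api": "step_arm", "payload": {
  "targets": "0 0 0 0.015 0.18;0 0 0.01 0.025 0.18;0 0 0.02 0.03 0.18;0 0 0.03 0.03 0.18;0 0 0.03 0.045 0.18;0 0 0.03 0.06 0.18;0 0 0.03 0.08 0.18;0 0 0.03 0.1 0.18;0 0 0.03 0.12 0.18;0 0 0.03 0.14 0.18;0 0 0.03 0.16 0.18;0 0 0.03 0.16 0.18"
}}

```text
time_s: 10.15
tool_pos: [0.5229, 0.1378, 0.1064]
ee_rot: [0.0, 0.772, 0.636, -0.0]
wrist_force: [-0.2, -0.2, 0.3]
gripper_width: 0.0167
grasp_force: 0.3
```

```bash
python3 k.py f1
```

```text
t 10.2 tcp [0.5229 0.1377 0.1064] yaw -10.98 j7 -0.25 w 0.0166 [-0.3 -0.1 -0.7] [-0.026  0.086 -0.014]
306 197 [87 82 77 71 52 24  8 10  7  9 13  9 11 10 10  9  8  9  9 11 30 70 93 94
 87 83 78 75 76 73]
[[305.7 205.5]
 [305.6 209. ]]
```

Call:
{"api": "step_arm", "payload": {
  "targets": "0 0 0 0.015 0.18;0 0 0 0.03 0.18;0 0 0 0.045 0.18;0 0 0 0.06 0.18;0 0 0 0.075 0.18;0 0 0 0.09 0.18;0 0 0 0.105 0.18;0 0 0 0.12 0.18;0 0 0 0.12 0.18"
}}

```text
time_s: 11.1
tool_pos: [0.5234, 0.138, 0.1064]
ee_rot: [0.0, 0.877, 0.48, 0.0]
wrist_force: [0.6, 0.7, -1.7]
gripper_width: 0.0166
grasp_force: 2.4
```

```bash
python3 k.py f2
```

```text
t 11.15 tcp [0.5233 0.138  0.1064] yaw -32.55 j7 -0.54 w 0.0169 [ 0.2  0.5 -2.2] [ 0.102 -0.187  0.006]
306 197 [ 83  82  79  69  57  39  21  15  12  11   9   9  11  11   9  11   7  10
  12  11  26  64  97 101  91  86  81  76  75  75]
[[305.7 205.5]
 [305.6 209. ]]
```

Call:
{"api": "step_arm", "payload": {
  "targets": "0 0 0 0.012 0.18;0 0 0 0.024 0.18;0 0 0 0.036 0.18;0 0 0 0.048 0.18;0 0 0 0.06 0.18;0 0 0 0.072 0.18;0 0 0 0.072 0.18"
}}

```text
time_s: 11.85
tool_pos: [0.5228, 0.1378, 0.1061]
ee_rot: [0.0, 0.926, 0.377, -0.0]
wrist_force: [3.3, 1.0, -10.7]
gripper_width: 0.017
grasp_force: 7.9
```

```bash
python3 k.py f3
```

```text
t 11.9 tcp [0.5228 0.1378 0.1062] yaw -45.65 j7 -0.71 w 0.0169 [  3.5   1.  -11. ] [ 0.188 -0.676  0.139]
306 197 [82 81 76 66 55 46 35 23 16  9 11 11 10 12 10  8 13 10  9  9 26 62 92 98
 91 88 80 76 75 75]
[[305.7 205.5]
 [305.6 209. ]]
```

Call:
{"api": "step_arm", "payload": {
  "targets": "0 0 0.003 0 0.18;0 0 0.005 0 0.18;0 0 0.005 0 0.18"
}}

```text
time_s: 12.2
tool_pos: [0.523, 0.1378, 0.106]
ee_rot: [-0.0, 0.926, 0.378, -0.0]
wrist_force: [1.2, 1.5, -6.8]
gripper_width: 0.0171
grasp_force: 7.3
```

```bash
python3 k.py f4
```

```text
t 12.25 tcp [0.5229 0.1378 0.1059] yaw -45.64 j7 -0.71 w 0.0171 [ 1.2  0.5 -5.6] [ 0.196 -0.259  0.107]
306 197 [81 80 76 67 54 43 36 25 17 10 13  9  8 11 10 12 11 10 10 14 23 57 88 96
 91 87 81 75 76 76]
[[305.7 205.5]
 [305.6 209. ]]
```

Call:
{"api": "step_arm", "payload": {
  "targets": "0 0 0.005 0.01 0.18;0 0 0.006 0.02 0.18;0 0 0.0065 0.03 0.18;0 0 0.007 0.04 0.18;0 0 0.007 0.04 0.18"
}}

```text
time_s: 12.75
tool_pos: [0.5235, 0.1374, 0.1047]
ee_rot: [0.0, 0.948, 0.318, 0.0]
wrist_force: [0.0, 0.0, 2.7]
gripper_width: 0.0167
grasp_force: 3.6
```

```bash
python3 k.py f5
```

```text
t 12.8 tcp [0.5235 0.1374 0.1047] yaw -52.87 j7 -0.8 w 0.0166 [ 0.7 -0.5  2.9] [-0.05   0.052  0.064]
306 197 [ 80  80  76  70  60  50  43  38  31  23  13   9  11   9  11  10  12  14
   8   9  15  44  91 113 104  90  83  77  75  75]
[[305.7 205.5]
 [305.6 209. ]]
```

Call:
{"api": "step_arm", "payload": {
  "targets": "0 0 0.0005 0.01 0.18;0 0 0.001 0.02 0.18;0 0 0.0015 0.03 0.18;0 0 0.002 0.04 0.18;0 0 0.002 0.04 0.18"
}}

```text
time_s: 13.3
tool_pos: [0.5231, 0.1376, 0.1038]
ee_rot: [0.0, 0.966, 0.258, -0.0]
wrist_force: [0.4, -0.7, 3.4]
gripper_width: 0.0167
grasp_force: 3.9
```

```bash
python3 k.py f6
```

```text
t 13.35 tcp [0.5231 0.1376 0.1038] yaw -60.05 j7 -0.89 w 0.0168 [-0.7 -0.7  2.5] [-0.162  0.063  0.035]
306 197 [ 79  78  77  71  63  55  51  45  38  32  20  13  11  12   9  11  11  11
  10   9  11  31  78 110 107  91  85  79  75  75]
[[305.7 205.5]
 [305.6 209. ]]
```

Call:
{"api": "step_arm", "payload": {
  "targets": "0 0 0.0005 0.01 0.18;0 0 0.001 0.02 0.18;0 0 0.0015 0.03 0.18;0 0 0.002 0.04 0.18;0 0 0.002 0.04 0.18"
}}

```text
time_s: 13.85
tool_pos: [0.523, 0.1377, 0.1034]
ee_rot: [0.0, 0.98, 0.197, -0.0]
wrist_force: [0.1, -0.5, 2.8]
gripper_width: 0.0169
grasp_force: 4.1
```

```bash
python3 k.py f7
```

```text
t 13.9 tcp [0.523  0.1377 0.1034] yaw -67.25 j7 -0.99 w 0.0168 [-0.2  0.5  4.2] [ 0.012  0.17  -0.018]
306 197 [ 79  79  76  71  63  55  54  50  46  42  30  14  10  12  11  11   8  11
   9  11  13  27  70 110 110  94  86  79  75  75]
[[305.7 205.5]
 [305.6 209. ]]
```

Call:
{"api": "step_arm", "payload": {
  "targets": "0 0 0.0005 0.008 0.18;0 0 0.001 0.016 0.18;0 0 0.0015 0.024 0.18;0 0 0.0015 0.03 0.18;0 0 0.0015 0.03 0.18"
}}

```text
time_s: 14.4
tool_pos: [0.5231, 0.1377, 0.1031]
ee_rot: [0.0, 0.989, 0.151, -0.0]
wrist_force: [-0.1, -0.3, 3.3]
gripper_width: 0.0168
grasp_force: 4.5
```

```bash
python3 k.py f8
```

```text
t 14.45 tcp [0.5231 0.1377 0.1031] yaw -72.64 j7 -1.06 w 0.0169 [0.1 0.7 3.8] [0.009 0.19  0.11 ]
306 197 [ 79  79  77  72  64  59  55  52  51  45  34  18  11  11   9  10   9   9
  10   9  10  24  63 102 108  94  87  79  75  74]
[[305.7 205.5]
 [305.6 209. ]]
```

Call:
{"api": "step_arm", "payload": {
  "targets": "0 0 0.0005 0.008 0.18;0 0 0.001 0.016 0.18;0 0 0.0015 0.024 0.18;0 0 0.0015 0.03 0.18;0 0 0.0015 0.03 0.18"
}}

```text
time_s: 14.95
tool_pos: [0.5233, 0.1377, 0.103]
ee_rot: [0.0, 0.995, 0.104, 0.0]
wrist_force: [-0.1, 0.0, 5.2]
gripper_width: 0.0173
grasp_force: 5.4
```

```bash
python3 k.py f9
```

```text
t 15.0 tcp [0.5233 0.1377 0.103 ] yaw -78.08 j7 -1.13 w 0.0172 [ 1.2 -0.9  5.1] [-0.04   0.218  0.141]
306 197 [ 80  77  78  71  63  59  58  55  53  49  37  19   8   9  11  11  11   8
  13  13  12  24  62 100 105  94  87  79  73  75]
[[305.7 205.5]
 [305.6 209. ]]
```

Call:
{"api": "step_arm", "payload": {
  "targets": "0 0 0 0.008 0.18;0 0 0 0.014 0.18;0 0 0 0.014 0.18"
}}

```text
time_s: 15.3
tool_pos: [0.5233, 0.1377, 0.103]
ee_rot: [0.0, 0.997, 0.081, 0.0]
wrist_force: [0.3, 0.2, 5.9]
gripper_width: 0.0169
grasp_force: 5.6
```

```bash
python3 k.py g1; python3 k.py g1|tail -4|head -2; python3 - <<'E'
from h import *
print(arm.sense()["grasp_force"])
E
```

```text
t 15.35 tcp [0.5233 0.1376 0.103 ] yaw -80.64 j7 -1.17 w 0.0172 [0.2 0.5 4.6] [-0.028  0.203  0.076]
306 197 [81 78 76 70 60 56 55 55 52 52 39 20  9 10 10 12  8 11  9 10  9 23 63 94
 99 92 88 79 75 74]
[[305.7 205.5]
 [305.6 209. ]]
306 197 [ 81  78  76  71  61  57  56  54  50  50  40  19   8  12  10  15   9  11
  10  13  12  21  63  93 100  92  88  79  76  75]
5.586464703083038
```

Call:
{"api": "step_arm", "payload": {
  "targets": "0 0 0 0.008 0.18;0 0 0 0.016 0.18;0 0 0 0.024 0.18;0 0 0 0.024 0.18"
}}

```text
time_s: 15.8
tool_pos: [0.5234, 0.1378, 0.103]
ee_rot: [0.0, 0.999, 0.044, 0.0]
wrist_force: [0.5, -0.1, 4.6]
gripper_width: 0.0172
grasp_force: 9.3
```

```bash
python3 k.py g2
```

```text
t 15.85 tcp [0.5234 0.1377 0.103 ] yaw -84.93 j7 -1.22 w 0.0174 [0.1 0.6 4.6] [0.019 0.175 0.257]
306 197 [83 80 79 70 60 57 54 55 53 50 39 20 11  9 10  8 11 11 12  7 11 22 55 88
 95 91 88 80 75 75]
[[305.7 205.5]
 [305.6 209. ]]
```

Call:
{"api": "step_arm", "payload": {
  "targets": "0 0 0 0.005 0.18;0 0 0 0.008 0.18;0 0 0 0.008 0.18"
}}

```text
time_s: 16.15
tool_pos: [0.5234, 0.1378, 0.1031]
ee_rot: [0.0, 0.999, 0.032, 0.0]
wrist_force: [-0.2, 0.3, 5.8]
gripper_width: 0.0173
grasp_force: 12.9
```

```bash
python3 k.py g3; python3 k.py g3|grep ^t
```

```text
t 16.2 tcp [0.5234 0.1378 0.103 ] yaw -86.32 j7 -1.24 w 0.0171 [0.3 0.5 5.2] [0.01  0.213 0.361]
306 197 [83 81 76 70 60 55 54 52 52 52 40 22 14  8  8 10  9 12  8 11 12 17 54 86
 95 91 87 81 75 75]
[[305.7 205.5]
 [305.6 209. ]]
t 16.25 tcp [0.5234 0.1378 0.103 ] yaw -86.32 j7 -1.24 w 0.0173 [0.6 0.7 5.4] [-0.009  0.182  0.346]
```

Torque is rising steeply (0.1 to 0.35 N m) with almost no rotation, so the knob is against its stop. I'll release it and lift away.

Call:
{"api": "step_arm", "payload": {
  "targets": "0 0 0 -0.02 0.18;0 0 0 -0.045 0.18;0 0 0 -0.05 0.3;0 0 0 -0.05 0.32;0 0 0 -0.05 0.32;0 0 -0.04 -0.05 0.32;0 0 -0.12 -0.05 0.32;0 0 -0.25 -0.05 0.32;0 0 -0.45 -0.05 0.32;0 0 -0.65 -0.05 0.32;0 0 -0.65 -0.05 0.32;0 0 -0.65 -0.05 0.32"
}}

```text
time_s: 17.45
tool_pos: [0.5233, 0.1378, 0.2339]
ee_rot: [-0.0, 0.994, 0.11, 0.001]
wrist_force: [-0.7, 0.1, -0.5]
gripper_width: 0.0299
grasp_force: 0.0
```

```bash
python3 k.py r1; python3 - <<'E'
from m import *
d=get_image("top");im=d["pixels"];cv2.imwrite("pics/top1.png",im[:,:,::-1])
d=get_image("wrist");cv2.imwrite("pics/w9.png",d["pixels"][:,:,::-1])
E
```

```text
t 17.5 tcp [0.5224 0.1379 0.2326] yaw -77.32 j7 -1.25 w 0.03 [ 0.2  0.7 -0.5] [ 0.051  0.137 -0.045]
306 197 [69 63 58 58 56 55 53 53 49 47 35 18 12  7 11  9 11 10  8  8 12 22 60 89
 95 88 85 77 74 73]
[[305.7 205.5]
 [305.6 209. ]]
```

View pics/r1.png

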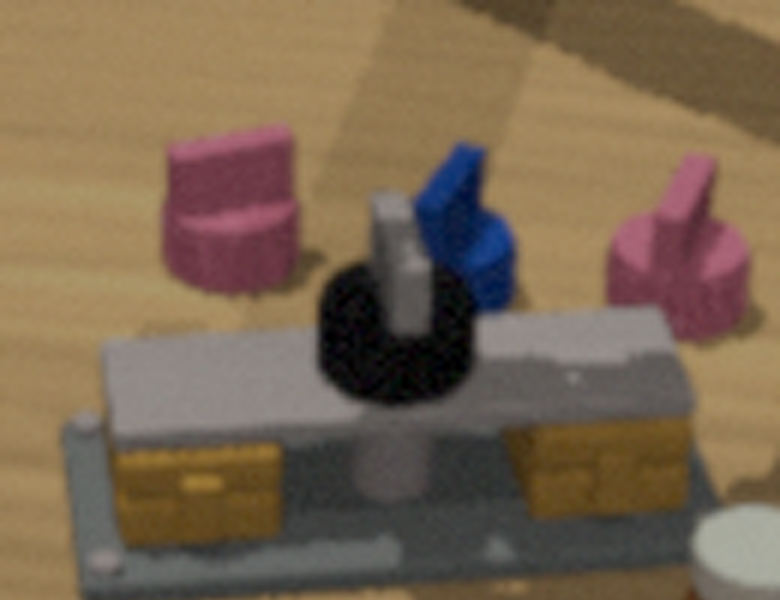

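View pics/w9.png

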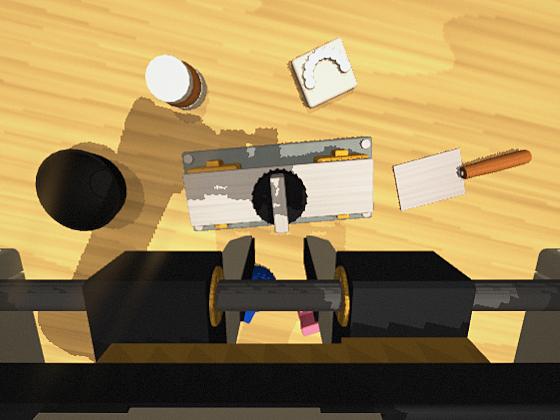

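The scene crop shows the knob seated and the bar lowered. The wrist view shows the wing at (276,174) to (281,231) with the fingers clear. I'll check that the knob hasn't unwound.

```bash
python3 - <<'E'
from m import *
d=get_image("wrist");c=cv2.cvtColor(d["pixels"],cv2.COLOR_RGB2GRAY).astype(int)
L=[];Rr=[]
for y in range(184,212,2):
    g=np.diff(c[y,262:300]);L.append([262+g[:18].argmax()+.5,y]);Rr.append([262+18+g[18:].argmin()+.5,y])
for E_ in(L,Rr):
    P=ray(d,E_,.125)[:,:2]*1000;f=cv2.fitLine(P.astype(np.float32),cv2.DIST_HUBER,0,.1,.01).ravel();print(np.degrees(np.arctan2(f[1],f[0])).round(1),np.array(E_)[::4].tolist())
E
```

```text
16.7 [[269.5, 184.0], [270.5, 192.0], [271.5, 200.0], [272.5, 208.0]]
18.5 [[283.5, 184.0], [284.5, 192.0], [285.5, 200.0], [286.5, 208.0]]
```

```bash
python3 -c "
from workcell import arm
print(arm.close_job())"
```

```text
the job is handed in; nothing more can be done
None
```

The job is handed in: the knob was turned back until it clicked and dropped, then forward to its stop (peak about 0.36 N m), which drew the clamp bar down; it was released, did not unwind, and the other things on the bench were not touched.

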